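# Turn a stripped spindle's parts round for reassembly

## Robot

A 6-joint arm with a two-finger parallel gripper is mounted at the origin on the work surface; the furniture and walls round the work are solid. World frame = base frame: x ahead of the robot, y to its left, z up, the work surface at z = 0. Lengths are in m, angles in rad, forces in N, time in s.
With the tool pointing down it reaches from about 0.25 to 0.725 m from the base axis. Payload 4 kg.
Tool frame: the origin (TCP) lies midway between the tips of the shut fingers; the grasp point (between the pads) lies bot.tcp_to_grasp behind it (bot.tcp_to_grasp is the distance from the TCP to the grasp point, in m); z points along the fingers, y is the line along which they close (so a half turn about z gives the same grasp; the last joint's range is limited). The gripper opens to 85 mm and grips with 20 to 120 N. Pads are 22 mm wide; open, the fingers measure 114 mm over their backs; the gripper's body (76 mm by 85 mm) begins 54 mm behind the grasp point. The pads swing forward as they close: fully open they stand 13 mm farther back than shut.
Start: joints at [-1.149, 0.241, 0.005, 1.335, 0, 1.571], TCP at [0.205, -0.456, 0.231] pointing down, gripper open.
Joint ranges: [-2.72, 2.72], [-1.05, 1.87], [-1.09, 1.28], [-1.99, 2.15], [-1.42, 1.44], [-3.14, 3.14]. Speed limits (rad/s): [2.79, 2.79, 3.14, 3.14, 3.14, 3.14].

## Interface

Orientations are given as a unit quaternion [x, y, z, w].
In Python, from workcell import readout, camera, bot gives the robot as it stands. The module is installed in compiled form; this text tells all that it offers.
- The arm moves only by the tool jog_arm, never from a script. Its argument "motion" is a list of rows, each an object of numbers: "x", "y", "z": the shift along the tool's x, y, z in mm; "spin": the turn about the tool's z in degrees; "fingers": the closure, from -1 (fully open) to 1 (shut). A call has 1 to 8 rows; each row is the pose to reach, as a shift and turn from the pose commanded when the call began, along the tool's axes at that moment; what a row does not reach only later rows make up. A row lasts 1/8 s, in which the tool goes at most 62.5 mm and 10.7 degrees, less where a joint would pass 70% of its speed; a pose out of reach is approached as far as the arm can. A call with a gripper value outside its range is refused whole. The fingers move at their own pace and stop on an object; the grip force is fixed at half the most. Time passes only in rows, so rows that repeat a pose let the fingers close. It gives the time, the measured TCP pose, the force, the opening and the grip force at its end, in the units of the state.
- readout.get_obs(): the state, without advancing time (a new reading comes with each control period).
- camera(name): name is "scene" or "top"; returns a dict with "pixels" (384x512x3 uint8, red, green, blue), "K" (3x3 intrinsics, pixels), "dist" ([k1, k2, p1, p2, k3] as OpenCV has them; the pictures are not rectified), "rvec" (rotation vector, rad) and "tvec" (3), from world to camera coordinates, as OpenCV has them. Camera axes: x right, y down, z forward; pixel columns grow to the right and rows downward; lengths in m; the calibration is good to about 2 mm. A picture is of the moment at which its call begins. There is no depth.
- bot.job_done(): hands the job in; it is judged then, once.
The state is a dict: "clock": time; "joint_pos": joint angles; "joint_vel": joint speeds; "tau": joint torques, N m; "eef_pos": TCP position; "tool_rot": TCP orientation; "ft_force": force on the tool from outside, world axes, zero at the start; "ft_torque": the same for the moment, N m; "grip_width": finger opening in m; "grasp_force": force on a finger pad.
Only numpy, scipy, OpenCV 4.12 (cv2) and the standard library are available. Lean on these libraries where they do the work, as an engineer would, in place of code of your own. Each camera call takes 0.05 s, during which the arm holds its last target. There are 200 camera calls.

## Task

The four spindle parts stand on the old rack in the order they came off, first one next to the wooden knob. Move them all to the empty rack in the reverse order, counted from the knob on each rack: the part next to the old rack's knob goes to the peg farthest from the new rack's knob, and so on, until the last part stands next to the new knob. Each part must sit flat on its boss with the peg through its bore.

Things in the scene. Friction and masses are not known exactly. Their poses are not given: they have to be found in the camera images.
- old_rack: Rack, full at the start. Fixed board 50 wide (x), 264 long (y), 12 mm thick; a dark wooden knob (22 dia., top 40 mm above bench) at y = +131 mm marks its first end. Origin: underside, middle of the row; the four places are at x = 0, y = +90 (next to the knob), +30, -30, -90 mm. Each place holds a carrier and on it a part, underside 30 mm above bench.
- new_rack: Rack, empty at the start. Fixed board 50 wide (x), 264 long (y), 12 mm thick; a dark wooden knob (22 dia., top 40 mm above bench) at y = +131 mm marks its first end. Origin: underside, middle of the row; the four places are at x = 0, y = +90 (next to the knob), +30, -30, -90 mm. Boss as on the carriers: tops 30, peg tips 58 mm above bench.
- bearing: Ball bearing: low bright steel ring, balls showing on top, 47 mm dia., 18 high, any yaw. Origin: centre of underside; z up, the bore axis. Bore 24 mm, right through (8 mm to spare all round an 8 mm peg). Starts within 4 mm of centre on its boss (40 dia., 10 mm above its plate). Loose, 0.16 kg.
- hex_nut: Dark steel hexagon nut, 42 mm across flats, 24 high. Its x axis is normal to a pair of flats, at the start within 0.3 rad of the rack's x. Origin: centre of underside; z up, the bore axis. Bore 24 mm, right through (8 mm to spare all round an 8 mm peg). Starts within 4 mm of centre on its boss (40 dia., 10 mm above its plate). Loose, 0.17 kg.
- pulley: Aluminium toothed pulley, two flanges of 45 mm dia., 34 high, any yaw. Origin: centre of underside; z up, the bore axis. Bore 24 mm, right through (8 mm to spare all round an 8 mm peg). Starts within 4 mm of centre on its boss (40 dia., 10 mm above its plate). Loose, 0.14 kg.
- sleeve: Plain steel spacer sleeve, tallest and slimmest: 33 mm dia., 46 high, slight band (34.4 dia.) 38 to 41 mm up, any yaw. Origin: centre of underside; z up, the bore axis. Bore 24 mm, right through (8 mm to spare all round an 8 mm peg). Starts within 4 mm of centre on its boss (40 dia., 10 mm above its plate). Loose, 0.16 kg.
- carrier_bearing: Carrier under the bearing at the start; stays fixed on the old rack. All four carriers, and the places of the new rack, look alike: plywood plate 50 x 50 x 8 mm (top 20 mm above bench), black boss 40 mm dia., 10 high, steel peg 8 mm dia., 28 high. Origin: centre of the plate's underside, 12 mm above bench.
- carrier_hex_nut: Carrier under the hex nut at the start; stays fixed on the old rack. All four carriers, and the places of the new rack, look alike: plywood plate 50 x 50 x 8 mm (top 20 mm above bench), black boss 40 mm dia., 10 high, steel peg 8 mm dia., 28 high. Origin: centre of the plate's underside, 12 mm above bench.
- carrier_pulley: Carrier under the pulley at the start; stays fixed on the old rack. All four carriers, and the places of the new rack, look alike: plywood plate 50 x 50 x 8 mm (top 20 mm above bench), black boss 40 mm dia., 10 high, steel peg 8 mm dia., 28 high. Origin: centre of the plate's underside, 12 mm above bench.
- carrier_sleeve: Carrier under the sleeve at the start; stays fixed on the old rack. All four carriers, and the places of the new rack, look alike: plywood plate 50 x 50 x 8 mm (top 20 mm above bench), black boss 40 mm dia., 10 high, steel peg 8 mm dia., 28 high. Origin: centre of the plate's underside, 12 mm above bench.
Things that resemble listed ones, but are neither listed nor needed, are in the scene too. Leave any turquoise look-alike of the hex_nut alone.

How it is judged:
At the end, for the whole second after the job is handed in: Every part stands on the new rack at the place whose number, counted from the knob, is 5 minus its place on the old rack: within 12 mm of that place along and across the rack, underside within 4 mm of the boss top, tilted less than 0.12 rad, released and at rest (below 0.02 m/s) (((y of carrier_bearing in the frame of old_rack between 0.075 and 0.105 m and y of bearing in the frame of new_rack between -0.102 and -0.078 m) or (y of carrier_bearing in the frame of old_rack between 0.015 and 0.045 m and y of bearing in the frame of new_rack between -0.042 and -0.018 m) or (y of carrier_bearing in the frame of old_rack between -0.045 and -0.015 m and y of bearing in the frame of new_rack between 0.018 and 0.042 m) or (y of carrier_bearing in the frame of old_rack between -0.105 and -0.075 m and y of bearing in the frame of new_rack between 0.078 and 0.102 m)) and x of bearing in the frame of new_rack between -0.012 and 0.012 m and z of bearing in the frame of new_rack between 0.026 and 0.034 m and angle between each of bearing, hex_nut, pulley, sleeve's own z axis and vertical below 0.12 rad and linear speed of each of bearing, hex_nut, pulley, sleeve below 0.02 m/s and ((y of carrier_hex_nut in the frame of old_rack between 0.075 and 0.105 m and y of hex_nut in the frame of new_rack between -0.102 and -0.078 m) or (y of carrier_hex_nut in the frame of old_rack between 0.015 and 0.045 m and y of hex_nut in the frame of new_rack between -0.042 and -0.018 m) or (y of carrier_hex_nut in the frame of old_rack between -0.045 and -0.015 m and y of hex_nut in the frame of new_rack between 0.018 and 0.042 m) or (y of carrier_hex_nut in the frame of old_rack between -0.105 and -0.075 m and y of hex_nut in the frame of new_rack between 0.078 and 0.102 m)) and x of hex_nut in the frame of new_rack between -0.012 and 0.012 m and z of hex_nut in the frame of new_rack between 0.026 and 0.034 m and ((y of carrier_pulley in the frame of old_rack between 0.075 and 0.105 m and y of pulley in the frame of new_rack between -0.102 and -0.078 m) or (y of carrier_pulley in the frame of old_rack between 0.015 and 0.045 m and y of pulley in the frame of new_rack between -0.042 and -0.018 m) or (y of carrier_pulley in the frame of old_rack between -0.045 and -0.015 m and y of pulley in the frame of new_rack between 0.018 and 0.042 m) or (y of carrier_pulley in the frame of old_rack between -0.105 and -0.075 m and y of pulley in the frame of new_rack between 0.078 and 0.102 m)) and x of pulley in the frame of new_rack between -0.012 and 0.012 m and z of pulley in the frame of new_rack between 0.026 and 0.034 m and ((y of carrier_sleeve in the frame of old_rack between 0.075 and 0.105 m and y of sleeve in the frame of new_rack between -0.102 and -0.078 m) or (y of carrier_sleeve in the frame of old_rack between 0.015 and 0.045 m and y of sleeve in the frame of new_rack between -0.042 and -0.018 m) or (y of carrier_sleeve in the frame of old_rack between -0.045 and -0.015 m and y of sleeve in the frame of new_rack between 0.018 and 0.042 m) or (y of carrier_sleeve in the frame of old_rack between -0.105 and -0.075 m and y of sleeve in the frame of new_rack between 0.078 and 0.102 m)) and x of sleeve in the frame of new_rack between -0.012 and 0.012 m and z of sleeve in the frame of new_rack between 0.026 and 0.034 m); the robot touches nothing.
It also fails if it takes over 104 s, if anything falls off the work surface, if the arm or the gripper's body presses on something with over 40 N, if the wrist force passes 120 N, or if a joint passes its speed limit or range.

## Working session

There is one attempt and no reset: what is moved stays moved. The work goes in short steps, Python scripts to look and compute and a tool call to move; the robot and the scene stay as the last step left them, time stands still between calls to the robot, and variables do not carry over. Pictures are saved under pics/ and viewed, at most 14 in all, crops included, and the job is handed in when it is done.

Besides the shell and the picture viewer there is one more tool, called as a command line: name --argument value ..., lists and objects as JSON in quotes. jog_arm: Moves the arm, as the interface text tells. Its arguments: {"type":"object","properties":{"motion":{"type":"array"}},"required":["motion"]}

```bash
mkdir -p pics; python3 - <<'E'
from workcell import readout, camera, bot
import cv2,numpy as np
o=readout.get_obs()
print(o['clock'],o['eef_pos'],o['tool_rot'],o['grip_width'],bot.tcp_to_grasp)
for n in('scene','top'):
    c=camera(n); cv2.imwrite(f'pics/{n}0.png',cv2.resize(c['pixels'][:,:,::-1],(800,600),interpolation=cv2.INTER_CUBIC))
    R=cv2.Rodrigues(np.array(c['rvec']))[0]; print(n,-R.T@np.array(c['tvec']).ravel(),R[2],c['K'],c['dist'])
E
```

```text
0.0 [ 0.20444358 -0.45560412  0.23040755] [ 9.77844542e-01  2.09329794e-01 -2.16257021e-04 -1.02099669e-03] 0.08563261979233527 0.0187
scene [0.07029775 0.62311027 0.46757913] [ 0.51291248 -0.70345302 -0.49201081] [[372.86426742   0.         253.39802209]
 [  0.         372.86426742 197.47246381]
 [  0.           0.           1.        ]] [-0.00135713  0.          0.          0.          0.        ]
top [0.47130025 0.0292624  1.09614541] [ 0.01706882 -0.00943767 -0.99980977] [[455.65079127   0.         257.87958638]
 [  0.         455.65079127 188.52205463]
 [  0.           0.           1.        ]] [-0.11647022  0.          0.          0.          0.        ]
```

View pics/top0.png

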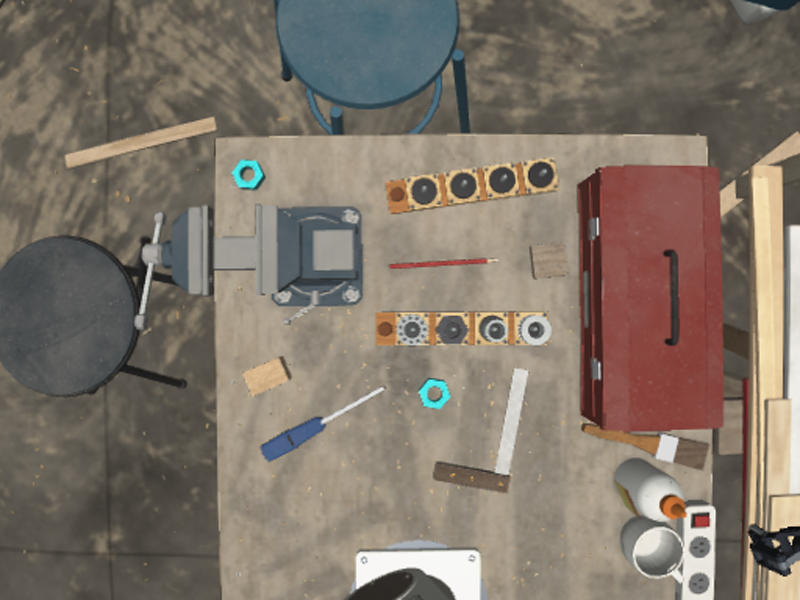

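View pics/scene0.png

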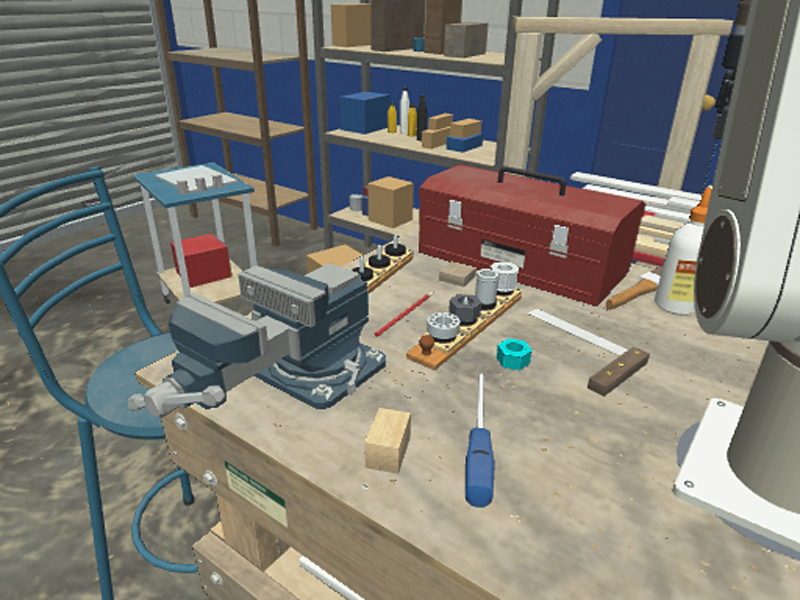

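The top view shows the old rack with its knob at (386,329). From the knob outward stand bearing (412,329), nut (452,329), sleeve (494,328) and pulley (536,329). The new rack's knob is at (397,193), with bosses from (424,190) to (541,173). The scene view confirms the order. Next I measure the positions.

```bash
cat > h.py <<'E'
from workcell import readout, camera, bot
import cv2,numpy as np
from scipy.spatial.transform import Rotation as Ro
def ray(c,uv,z):
    R=cv2.Rodrigues(np.array(c['rvec']))[0]; t=np.array(c['tvec']).ravel(); C=-R.T@t
    p=cv2.undistortPoints(np.array([[uv]],float),np.array(c['K']),np.array(c['dist']))[0,0]
    d=R.T@np.array([p[0],p[1],1]); return (C+d*(z-C[2])/d[2])[:2]
def proj(c,P):
    return cv2.projectPoints(np.array([P],float),np.array(c['rvec']),np.array(c['tvec']),np.array(c['K']),np.array(c['dist']))[0].ravel()
def go(x,y,z,yaw=None):
    "shift mm in tool axes and spin deg to reach world TCP x,y,z (m), tool y axis along world angle yaw (rad, mod pi)"
    o=readout.get_obs(); R=Ro.from_quat(o['tool_rot']).as_matrix()
    d=R.T@(np.array([x,y,z])-o['eef_pos'])*1e3; s=0
    if yaw is not None:
        a=np.arctan2(R[1,1],R[0,1]); s=-np.degrees((yaw-a+np.pi/2)%np.pi-np.pi/2) # tool z down
    print('t %.1f tcp'%o['clock'],np.round(o['eef_pos'],4),'shift',d.round(1),'spin %.1f'%s,'j',np.round(o['joint_pos'],2))
E
python3 - <<'E'
from h import *
c=camera('top'); im=c['pixels'].copy(); hsv=cv2.cvtColor(im,cv2.COLOR_RGB2HSV)
s=512/800
new=[(424,190),(463,185),(502,180),(541,173)]
pts=[]
for u,v in new:
    u0,v0=int(u*s),int(v*s); w=im[v0-13:v0+14,u0-13:u0+14].max(2)
    m=(w<75).astype(np.uint8); k=cv2.findContours(m,0,2)[0]; k=max(k,key=cv2.contourArea)
    h=cv2.convexHull(k); (a,b),r=cv2.minEnclosingCircle(h); M=cv2.moments(h)
    a,b=M['m10']/M['m00'],M['m01']/M['m00']
    p=ray(c,(a+u0-13,b+v0-13),.03);pts.append(p);print('boss',a+u0-13,b+v0-13,r,p)
for nm,uv in(('knobN',(397,193)),('knobO',(386,329))): print(nm,ray(c,np.array(uv)*s,.035))
for nm,uv,z in(('bear',(412,329),.048),('nut',(452,329),.054),('slv',(495,328),.076),('pul',(536,329),.064)): print(nm,ray(c,np.array(uv)*s,z))
cv2.imwrite('pics/crop1.png',cv2.resize(im[92:232,240:380,::-1],(600,600),interpolation=cv2.INTER_CUBIC)) 
E
```

```text
boss 271.8289855072464 120.5304347826087 7.280210018157959 [ 0.64913463 -0.01554754]
boss 296.1622418879056 118.61750245821042 7.762655735015869 [ 0.65319581 -0.07299836]
boss 320.9345063538612 114.91397849462365 7.810349941253662 [ 0.66164647 -0.13184599]
boss 345.6114285714286 111.37619047619047 7.77293062210083 [ 0.66987665 -0.19089636]
knobN [0.641667   0.02631379]
knobO [0.4384144  0.04509091]
bear [0.43834986 0.00663689]
nut [ 0.43779177 -0.05184478]
slv [ 0.43910591 -0.11207218]
pul [ 0.43642735 -0.17383929]
```

View pics/crop1.png

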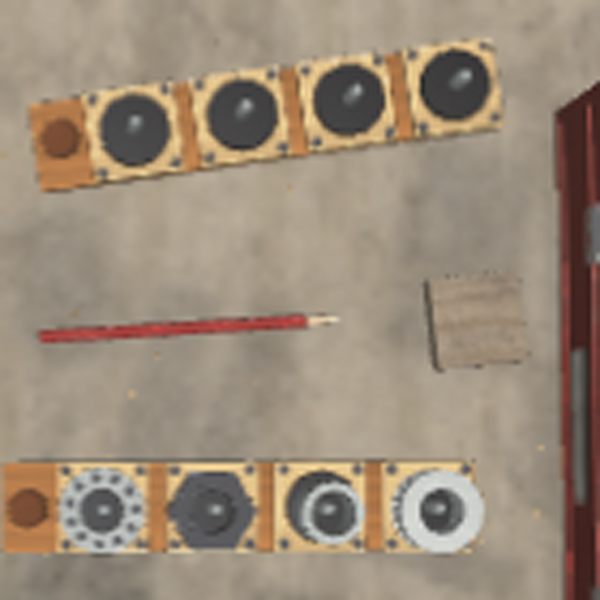

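The crop confirms the order and gives sharper centres. Bosses are at (135,130), (242,115), (349,100) and (454,83); part tops are at (103,509), (211,509), (333,511) and (438,509).

```bash
python3 - <<'E'
from h import *
c=camera('top')
f=lambda u,v:(u/4.2857+240-.4,v/4.2857+92-.4)
B=np.array([ray(c,f(*p),.03) for p in((135,130),(242,115),(349,100),(454,83))]);print(B.round(4).tolist())
d=B[3]-B[0]+(B[2]-B[1])/3;d/=np.linalg.norm(d);m=B.mean(0)
print('places',[(m+d*k).round(4).tolist() for k in(-.09,-.03,.03,.09)],'dir',np.arctan2(d[1],d[0]))
for nm,uv,z in(('bear',(103,509),.048),('nut',(211,509),.054),('slv',(333,511),.076),('pul',(438,509),.064)): print(nm,ray(c,f(*uv),z))
for uv in ((5,464),(472,462),(5,553),(474,553)): print(ray(c,f(*uv),.02))
print('toolbox near base',ray(c,f(560,330),0.02), ray(c,f(556,110),.15))
go(.438,.006,.12,0)
E
```

```text
[[0.6458, -0.0138], [0.6536, -0.0728], [0.6616, -0.1321], [0.6709, -0.1907]]
places [[0.6454, -0.0132], [0.6538, -0.0726], [0.6622, -0.1321], [0.6705, -0.1915]] dir -1.4309612997823178
bear [0.43879481 0.00673869]
nut [ 0.43824666 -0.05082648]
slv [ 0.43703936 -0.11317493]
pul [ 0.43690768 -0.17099386]
[0.46336334 0.05982711]
[ 0.46122674 -0.1989351 ]
[0.41435105 0.06040371]
[ 0.41075122 -0.19939088]
toolbox near base [ 0.53405798 -0.24974641] [ 0.63491935 -0.21645542]
t 0.2 tcp [ 0.2045 -0.4558  0.2307] shift [ 402.1 -325.6  111.2] spin -65.8 j [-1.15  0.24  0.    1.34  0.    1.57]
```

jog_arm --motion '[{"z": -60,"fingers": -1},{"x": 60,"y": -30,"z": -90,"spin": -8,"fingers": -1},{"x": 110,"y": -80,"z": -90,"spin": -18,"fingers": -1},{"x": 165,"y": -120,"z": -90,"spin": -28,"fingers": -1},{"x": 215,"y": -165,"z": -90,"spin": -38,"fingers": -1},{"x": 265,"y": -205,"z": -80,"spin": -48,"fingers": -1},{"x": 315,"y": -250,"z": -60,"spin": -58,"fingers": -1},{"x": 360,"y": -290,"z": -40,"spin": -66,"fingers": -1}]'

```text
validation failed for argument at $.mo...
```

```bash
python3 - <<'E'
from h import *
go(.4385,.0065,.12,0)
E
```

```text
t 0.2 tcp [ 0.2045 -0.4558  0.2307] shift [ 402.7 -325.9  111.2] spin -65.8 j [-1.15  0.24  0.    1.34  0.    1.57]
```

jog_arm --motion '[{"x": 0,"y": 0,"z": -60,"spin": 0,"fingers": -1},{"x": 60,"y": -30,"z": -90,"spin": -8,"fingers": -1},{"x": 110,"y": -80,"z": -90,"spin": -18,"fingers": -1},{"x": 165,"y": -120,"z": -90,"spin": -28,"fingers": -1},{"x": 215,"y": -165,"z": -90,"spin": -38,"fingers": -1},{"x": 265,"y": -205,"z": -80,"spin": -48,"fingers": -1},{"x": 315,"y": -250,"z": -60,"spin": -58,"fingers": -1},{"x": 360,"y": -290,"z": -40,"spin": -66,"fingers": -1}]'

```text
clock: 1.2
eef_pos: [0.4, -0.0757, 0.2821]
tool_rot: [0.704, 0.71, 0.0, 0.001]
ft_force: [2.1, -0.6, -0.4]
grip_width: 0.0855
grasp_force: 0.0
```

```bash
python3 - <<'E'
from h import *
go(.4385,.0065,.12,0)
E
```

```text
t 1.2 tcp [ 0.4    -0.0757  0.2821] shift [ 82.   38.8 162.1] spin 0.4 j [-0.19  0.04 -0.1   1.43 -0.    1.38]
```

jog_arm --motion '[{"x": 0,"y": 0,"z": 30,"spin": 0,"fingers": -1},{"x": 0,"y": 0,"z": 30,"spin": 0,"fingers": -1}]'

```text
clock: 1.45
eef_pos: [0.3977, -0.0764, 0.2503]
tool_rot: [0.705, 0.709, -0.002, -0.002]
ft_force: [-0.1, 0.0, 0.4]
grip_width: 0.0854
grasp_force: 0.0
```

```bash
python3 - <<'E'
from h import *
go(.4385,.0065,.12,0)
E
```

```text
t 1.4 tcp [ 0.3977 -0.0764  0.2503] shift [ 82.5  42.  130.1] spin 0.3 j [-0.19  0.05 -0.17  1.35 -0.    1.38]
```

jog_arm --motion '[{"x": 45,"y": 22,"z": 30,"spin": 0,"fingers": -1},{"x": 83,"y": 42,"z": 60,"spin": 0,"fingers": -1},{"x": 83,"y": 42,"z": 110,"spin": 0,"fingers": -1},{"x": 83,"y": 42,"z": 150,"spin": 0,"fingers": -1},{"x": 83,"y": 42,"z": 150,"spin": 0,"fingers": -1}]'

```text
clock: 2.08
eef_pos: [0.439, 0.0046, 0.1008]
tool_rot: [0.707, 0.707, -0.002, -0.002]
ft_force: [-0.3, 0.7, 0.8]
grip_width: 0.0851
grasp_force: 0.0
```

```bash
python3 - <<'E'
from h import *
go(.4385,.0065,.022,0)
c=camera('scene');cv2.imwrite('pics/s1.png',cv2.resize(c['pixels'][130:260,190:370,::-1],(720,520),interpolation=cv2.INTER_CUBIC))
E
```

```text
t 2.1 tcp [0.439  0.0046 0.1008] shift [ 1.9 -0.1 78.8] spin 0.0 j [ 0.01  0.23 -0.37  0.97 -0.    1.58]
```

View pics/s1.png

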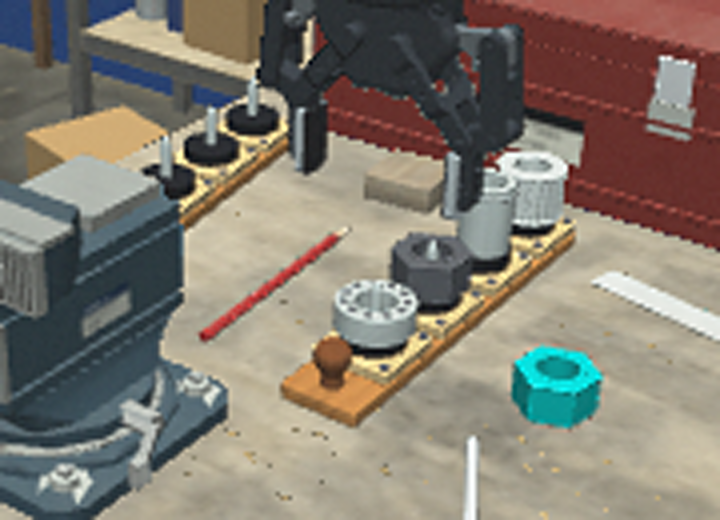

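The fingers straddle the rack line above the bearing: tips at (308,165) and (462,210), bearing at (375,310). I'll descend and grip.

jog_arm --motion '[{"x": 2,"y": 0,"z": 40,"spin": 0,"fingers": -1},{"x": 2,"y": 0,"z": 65,"spin": 0,"fingers": -1},{"x": 2,"y": 0,"z": 78,"spin": 0,"fingers": -1},{"x": 2,"y": 0,"z": 78,"spin": 0,"fingers": 1},{"x": 2,"y": 0,"z": 78,"spin": 0,"fingers": 1},{"x": 2,"y": 0,"z": 78,"spin": 0,"fingers": 1},{"x": 2,"y": 0,"z": 78,"spin": 0,"fingers": 1},{"x": 2,"y": 0,"z": 78,"spin": 0,"fingers": 1}]'

```text
clock: 3.12
eef_pos: [0.4418, 0.0075, 0.026]
tool_rot: [0.706, 0.708, 0.001, 0.001]
ft_force: [-3.6, -0.2, 7.5]
grip_width: 0.0455
grasp_force: 60.1
```

jog_arm --motion '[{"x": 0,"y": 0,"z": -30,"spin": 0,"fingers": 1},{"x": 0,"y": 0,"z": -80,"spin": 0,"fingers": 1},{"x": 0,"y": 0,"z": -110,"spin": 0,"fingers": 1},{"x": 0,"y": 0,"z": -110,"spin": 0,"fingers": 1}]'

```text
clock: 3.62
eef_pos: [0.4437, 0.0076, 0.1374]
tool_rot: [0.706, 0.708, 0.003, 0.003]
ft_force: [1.5, 0.4, -1.5]
grip_width: 0.045
grasp_force: 62.2
```

```bash
python3 - <<'E'
from h import *
go(.6705,-.1915,.12,.14); print(readout.get_obs()['ft_force'])
E
```

```text
t 3.6 tcp [0.4437 0.0076 0.1374] shift [-199.8  226.1   19.1] spin -7.9 j [ 0.02  0.19 -0.31  1.06  0.    1.58]
[ 1.45068023  0.40004621 -1.48117621]
```

jog_arm --motion '[{"x": -35,"y": 40,"z": 0,"spin": -2,"fingers": 1},{"x": -75,"y": 85,"z": 0,"spin": -4,"fingers": 1},{"x": -115,"y": 130,"z": 0,"spin": -6,"fingers": 1},{"x": -155,"y": 175,"z": 0,"spin": -8,"fingers": 1},{"x": -185,"y": 210,"z": 0,"spin": -8,"fingers": 1},{"x": -200,"y": 226,"z": 10,"spin": -8,"fingers": 1},{"x": -200,"y": 226,"z": 19,"spin": -8,"fingers": 1},{"x": -200,"y": 226,"z": 19,"spin": -8,"fingers": 1}]'

```text
clock: 4.62
eef_pos: [0.6655, -0.1908, 0.1123]
tool_rot: [0.655, 0.756, -0.001, -0.003]
ft_force: [0.7, -0.1, -2.3]
grip_width: 0.0454
grasp_force: 62.1
```

```bash
python3 - <<'E'
from h import *
go(.6705,-.1915,.028,.14)
for n,s in(('scene',np.s_[90:240,150:330]),('top',np.s_[70:160,250:400])):
    c=camera(n);cv2.imwrite(f'pics/{n}2.png',c['pixels'][s][:,:,::-1])
a=cv2.imread('pics/scene2.png');b=cv2.imread('pics/top2.png')
cv2.imwrite('pics/c2.png',np.hstack([cv2.resize(a,(400,333)),cv2.resize(b,(400,333*1))]))
E
```

```text
t 4.6 tcp [ 0.6655 -0.1908  0.1123] shift [-1.6  5.3 84.2] spin 0.2 j [-0.28  0.7   0.41  1.29  0.    1.15]
```

View pics/c2.png

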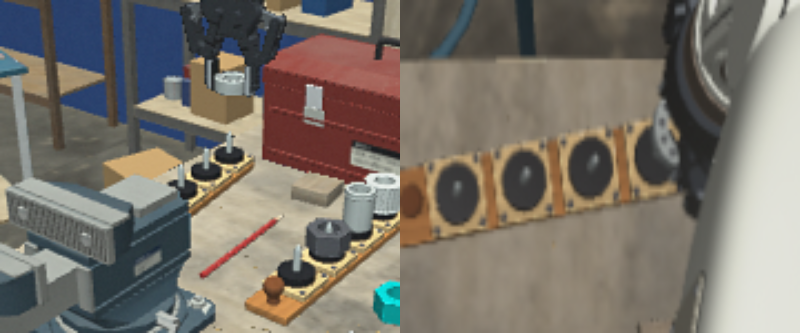

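The bearing is held level near peg 4 (scene crop (230,82)) and clears the toolbox. I'll correct by a few mm and lower it.

jog_arm --motion '[{"x": -2,"y": 5,"z": 25,"spin": 0,"fingers": 1},{"x": -2,"y": 5,"z": 50,"spin": 0,"fingers": 1},{"x": -2,"y": 5,"z": 70,"spin": 0,"fingers": 1},{"x": -2,"y": 5,"z": 81,"spin": 0,"fingers": 1},{"x": -2,"y": 5,"z": 81,"spin": 0,"fingers": 1}]'

```text
clock: 5.35
eef_pos: [0.6723, -0.1925, 0.034]
tool_rot: [0.655, 0.756, -0.0, -0.0]
ft_force: [0.7, -1.2, -2.4]
grip_width: 0.0452
grasp_force: 62.1
```

```bash
python3 - <<'E'
from h import *
go(.6705,-.1915,.028,.14);print(readout.get_obs()['ft_force'])
E
```

```text
t 5.3 tcp [ 0.6723 -0.1925  0.034 ] shift [ 1.2 -1.6  6. ] spin 0.2 j [-0.28  0.76  0.33  1.14 -0.    1.15]
[ 0.68826316 -1.24035408 -2.38567732]
```

jog_arm --motion '[{"x": 0,"y": 0,"z": 7,"spin": 0,"fingers": 1},{"x": 0,"y": 0,"z": 7,"spin": 0,"fingers": 1},{"x": 0,"y": 0,"z": 7,"spin": 0,"fingers": -1},{"x": 0,"y": 0,"z": 7,"spin": 0,"fingers": -1},{"x": 0,"y": 0,"z": 7,"spin": 0,"fingers": -1},{"x": 0,"y": 0,"z": -20,"spin": 0,"fingers": -1},{"x": 0,"y": 0,"z": -60,"spin": 0,"fingers": -1},{"x": 0,"y": 0,"z": -100,"spin": 0,"fingers": -1}]'

```text
clock: 6.35
eef_pos: [0.6727, -0.193, 0.1352]
tool_rot: [0.655, 0.756, -0.0, -0.0]
ft_force: [0.4, 0.2, 1.3]
grip_width: 0.085
grasp_force: 0.0
```

```bash
python3 - <<'E'
from h import *
go(.438,-.051,.10,0)
E
```

```text
t 6.3 tcp [ 0.6727 -0.193   0.1352] shift [ 173.9 -212.2   35.3] spin 8.2 j [-0.28  0.7   0.47  1.35 -0.    1.15]
```

jog_arm --motion '[{"x": 35,"y": -42,"z": 0,"spin": 2,"fingers": -1},{"x": 75,"y": -90,"z": 0,"spin": 4,"fingers": -1},{"x": 115,"y": -140,"z": 0,"spin": 6,"fingers": -1},{"x": 155,"y": -190,"z": 0,"spin": 8,"fingers": -1},{"x": 174,"y": -212,"z": 10,"spin": 8,"fingers": -1},{"x": 174,"y": -212,"z": 35,"spin": 8,"fingers": -1},{"x": 174,"y": -212,"z": 35,"spin": 8,"fingers": -1}]'

```text
clock: 7.22
eef_pos: [0.4368, -0.0506, 0.0985]
tool_rot: [0.706, 0.708, -0.001, -0.001]
ft_force: [-0.6, -0.6, -0.1]
grip_width: 0.0857
grasp_force: 0.0
```

```bash
python3 - <<'E'
from h import *
go(.438,-.051,.026,0)
c=camera('scene');a=c['pixels'][100:250,180:380,::-1]
cv2.imwrite('pics/s3.png',cv2.resize(a,(800,600),interpolation=cv2.INTER_CUBIC))
E
```

```text
t 7.2 tcp [ 0.4368 -0.0506  0.0985] shift [-0.4  1.3 72.5] spin 0.2 j [-0.12  0.24 -0.37  0.97 -0.    1.45]
```

View pics/s3.png

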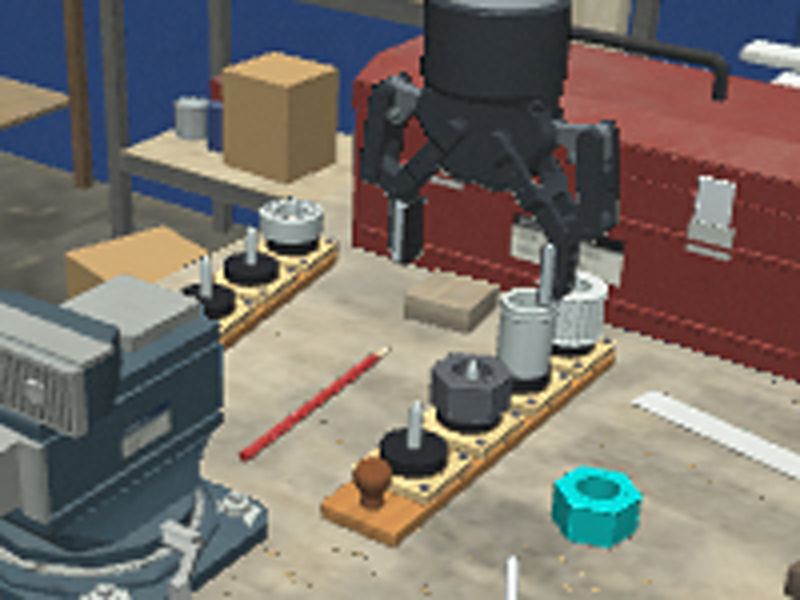

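The bearing sits on the farthest peg at (292,222), and the gripper is aligned over the nut. I'll grip it.

jog_arm --motion '[{"x": 0,"y": 1,"z": 35,"spin": 0,"fingers": -1},{"x": 0,"y": 1,"z": 60,"spin": 0,"fingers": -1},{"x": 0,"y": 1,"z": 72,"spin": 0,"fingers": -1},{"x": 0,"y": 1,"z": 72,"spin": 0,"fingers": 1},{"x": 0,"y": 1,"z": 72,"spin": 0,"fingers": 1},{"x": 0,"y": 1,"z": 72,"spin": 0,"fingers": 1},{"x": 0,"y": 1,"z": 72,"spin": 0,"fingers": 1},{"x": 0,"y": 1,"z": 72,"spin": 0,"fingers": 1}]'

```text
clock: 8.28
eef_pos: [0.4402, -0.0512, 0.0284]
tool_rot: [0.706, 0.708, 0.001, 0.001]
ft_force: [-0.8, -0.6, 5.6]
grip_width: 0.0412
grasp_force: 62.2
```

jog_arm --motion '[{"x": 0,"y": 0,"z": -30,"spin": 0,"fingers": 1},{"x": 0,"y": 0,"z": -80,"spin": 0,"fingers": 1},{"x": 0,"y": 0,"z": -110,"spin": 0,"fingers": 1},{"x": 0,"y": 0,"z": -110,"spin": 0,"fingers": 1}]'

```text
clock: 8.78
eef_pos: [0.4415, -0.0512, 0.1397]
tool_rot: [0.706, 0.708, 0.002, 0.003]
ft_force: [-0.2, -0.1, -1.6]
grip_width: 0.0405
grasp_force: 61.6
```

```bash
python3 - <<'E'
from h import *
go(.6622,-.1321,.12,.14); print(readout.get_obs()['ft_force'])
E
```

```text
t 8.8 tcp [ 0.4415 -0.0512  0.1397] shift [-81.6 220.3  21.2] spin -7.9 j [-0.12  0.19 -0.31  1.07  0.    1.45]
[-0.23719625 -0.09212705 -1.61702626]
```

jog_arm --motion '[{"x": -17,"y": 46,"z": 0,"spin": -2,"fingers": 1},{"x": -34,"y": 92,"z": 0,"spin": -4,"fingers": 1},{"x": -51,"y": 138,"z": 0,"spin": -6,"fingers": 1},{"x": -68,"y": 184,"z": 0,"spin": -8,"fingers": 1},{"x": -82,"y": 215,"z": 0,"spin": -8,"fingers": 1},{"x": -82,"y": 224,"z": 15,"spin": -8,"fingers": 1},{"x": -82,"y": 224,"z": 15,"spin": -8,"fingers": 1},{"x": -82,"y": 224,"z": 15,"spin": -8,"fingers": 1}]'

```text
clock: 9.78
eef_pos: [0.6618, -0.1315, 0.1211]
tool_rot: [0.655, 0.756, -0.001, -0.001]
ft_force: [-0.0, -0.1, -0.9]
grip_width: 0.0411
grasp_force: 61.4
```

```bash
python3 - <<'E'
from h import *
go(.6622,-.1321,.0355,.14)
E
```

```text
t 9.8 tcp [ 0.6618 -0.1315  0.1211] shift [-0.7  0.6 85.6] spin 0.2 j [-0.2   0.65  0.36  1.28  0.    1.23]
```

jog_arm --motion '[{"x": -1,"y": 0,"z": 25,"spin": 0,"fingers": 1},{"x": -1,"y": 0,"z": 50,"spin": 0,"fingers": 1},{"x": -1,"y": 0,"z": 70,"spin": 0,"fingers": 1},{"x": -1,"y": 0,"z": 84,"spin": 0,"fingers": 1},{"x": -1,"y": 0,"z": 84,"spin": 0,"fingers": 1}]'

```text
clock: 10.4
eef_pos: [0.6625, -0.1328, 0.0375]
tool_rot: [0.655, 0.756, -0.001, -0.001]
ft_force: [0.4, -0.7, -1.9]
grip_width: 0.0407
grasp_force: 61.6
```

jog_arm --motion '[{"x": 0,"y": 0,"z": 8,"spin": 0,"fingers": 1},{"x": 0,"y": 0,"z": 8,"spin": 0,"fingers": 1},{"x": 0,"y": 0,"z": 8,"spin": 0,"fingers": -1},{"x": 0,"y": 0,"z": 8,"spin": 0,"fingers": -1},{"x": 0,"y": 0,"z": 8,"spin": 0,"fingers": -1},{"x": 0,"y": 0,"z": -20,"spin": 0,"fingers": -1},{"x": 0,"y": 0,"z": -60,"spin": 0,"fingers": -1},{"x": 0,"y": 0,"z": -100,"spin": 0,"fingers": -1}]'

```text
clock: 11.4
eef_pos: [0.6636, -0.1333, 0.1393]
tool_rot: [0.655, 0.756, -0.0, -0.0]
ft_force: [-0.0, -0.7, -0.8]
grip_width: 0.0851
grasp_force: 0.0
```

```bash
python3 - <<'E'
from h import *
go(.4375,-.1125,.12,0)
E
```

```text
t 11.4 tcp [ 0.6636 -0.1333  0.1393] shift [  52.7 -220.8   19.3] spin 8.2 j [-0.2   0.64  0.39  1.32  0.    1.23]
```

jog_arm --motion '[{"x": 12,"y": -50,"z": 0,"spin": 2,"fingers": -1},{"x": 24,"y": -100,"z": 0,"spin": 4,"fingers": -1},{"x": 36,"y": -150,"z": 0,"spin": 6,"fingers": -1},{"x": 48,"y": -200,"z": 0,"spin": 8,"fingers": -1},{"x": 53,"y": -221,"z": 0,"spin": 8,"fingers": -1},{"x": 53,"y": -221,"z": 20,"spin": 8,"fingers": -1},{"x": 53,"y": -221,"z": 20,"spin": 8,"fingers": -1}]'

```text
clock: 12.28
eef_pos: [0.4363, -0.112, 0.1177]
tool_rot: [0.706, 0.708, -0.0, -0.001]
ft_force: [-0.9, 0.3, -0.6]
grip_width: 0.0855
grasp_force: 0.0
```

```bash
python3 - <<'E'
from h import *
go(.4375,-.1125,.034,0)
c=camera('scene');a=c['pixels'][100:250,180:380,::-1]
cv2.imwrite('pics/s4.png',cv2.resize(a,(800,600),interpolation=cv2.INTER_CUBIC))
E
```

```text
t 12.3 tcp [ 0.4363 -0.112   0.1177] shift [-0.5  1.3 83.7] spin 0.2 j [-0.25  0.23 -0.32  1.02 -0.    1.32]
```

View pics/s4.png

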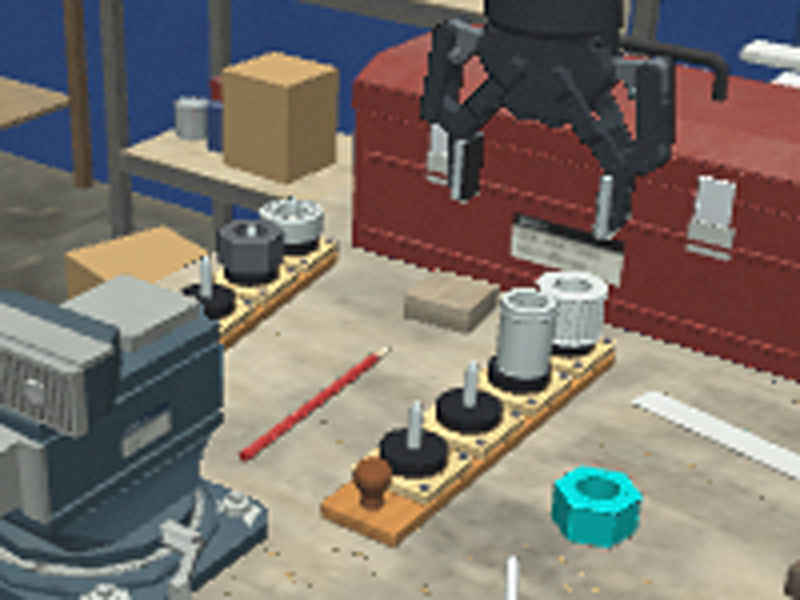

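The nut is seated at (250,250), and the gripper is over the sleeve. I'll grip low, below the band.

jog_arm --motion '[{"x": 0,"y": 1,"z": 35,"spin": 0,"fingers": -1},{"x": 0,"y": 1,"z": 70,"spin": 0,"fingers": -1},{"x": 0,"y": 1,"z": 89,"spin": 0,"fingers": -1},{"x": 0,"y": 1,"z": 89,"spin": 0,"fingers": 1},{"x": 0,"y": 1,"z": 89,"spin": 0,"fingers": 1},{"x": 0,"y": 1,"z": 89,"spin": 0,"fingers": 1},{"x": 0,"y": 1,"z": 89,"spin": 0,"fingers": 1},{"x": 0,"y": 1,"z": 89,"spin": 0,"fingers": 1}]'

```text
clock: 13.32
eef_pos: [0.4393, -0.1125, 0.0306]
tool_rot: [0.706, 0.708, 0.001, 0.001]
ft_force: [-0.4, 0.1, 6.5]
grip_width: 0.0323
grasp_force: 66.2
```

jog_arm --motion '[{"x": 0,"y": 0,"z": -30,"spin": 0,"fingers": 1},{"x": 0,"y": 0,"z": -80,"spin": 0,"fingers": 1},{"x": 0,"y": 0,"z": -110,"spin": 0,"fingers": 1},{"x": 0,"y": 0,"z": -110,"spin": 0,"fingers": 1}]'

```text
clock: 13.82
eef_pos: [0.4407, -0.1128, 0.142]
tool_rot: [0.706, 0.708, 0.002, 0.003]
ft_force: [1.0, -0.3, -1.1]
grip_width: 0.0323
grasp_force: 67.3
```

```bash
python3 - <<'E'
from h import *
go(.6538,-.0726,.12,.14); print(readout.get_obs()['ft_force'])
E
```

```text
t 13.8 tcp [ 0.4407 -0.1128  0.142 ] shift [ 39.6 213.1  23.3] spin -7.9 j [-0.25  0.21 -0.28  1.08  0.    1.32]
[ 1.01986894 -0.33552975 -1.13099711]
```

jog_arm --motion '[{"x": 8,"y": 46,"z": 0,"spin": -2,"fingers": 1},{"x": 16,"y": 92,"z": 0,"spin": -4,"fingers": 1},{"x": 25,"y": 138,"z": 0,"spin": -6,"fingers": 1},{"x": 34,"y": 184,"z": 0,"spin": -8,"fingers": 1},{"x": 40,"y": 210,"z": 0,"spin": -8,"fingers": 1},{"x": 40,"y": 217,"z": 15,"spin": -8,"fingers": 1},{"x": 40,"y": 217,"z": 15,"spin": -8,"fingers": 1},{"x": 40,"y": 217,"z": 15,"spin": -8,"fingers": 1}]'

```text
clock: 14.82
eef_pos: [0.6536, -0.0719, 0.1233]
tool_rot: [0.655, 0.755, -0.001, -0.001]
ft_force: [0.2, 0.0, -0.3]
grip_width: 0.0324
grasp_force: 67.4
```

```bash
python3 - <<'E'
from h import *
go(.6538,-.0726,.038,.14)
E
```

```text
t 14.8 tcp [ 0.6536 -0.0719  0.1233] shift [-0.7  0.3 85.3] spin 0.1 j [-0.11  0.61  0.3   1.25 -0.    1.32]
```

jog_arm --motion '[{"x": -1,"y": 0,"z": 25,"spin": 0,"fingers": 1},{"x": -1,"y": 0,"z": 50,"spin": 0,"fingers": 1},{"x": -1,"y": 0,"z": 70,"spin": 0,"fingers": 1},{"x": -1,"y": 0,"z": 84,"spin": 0,"fingers": 1},{"x": -1,"y": 0,"z": 84,"spin": 0,"fingers": 1}]'

```text
clock: 15.45
eef_pos: [0.6542, -0.0727, 0.0395]
tool_rot: [0.655, 0.756, -0.001, -0.001]
ft_force: [-0.3, -0.0, -0.5]
grip_width: 0.0325
grasp_force: 67.4
```

jog_arm --motion '[{"x": 0,"y": 0,"z": 8,"spin": 0,"fingers": 1},{"x": 0,"y": 0,"z": 8,"spin": 0,"fingers": 1},{"x": 0,"y": 0,"z": 8,"spin": 0,"fingers": -1},{"x": 0,"y": 0,"z": 8,"spin": 0,"fingers": -1},{"x": 0,"y": 0,"z": 8,"spin": 0,"fingers": -1},{"x": 0,"y": 0,"z": -20,"spin": 0,"fingers": -1},{"x": 0,"y": 0,"z": -60,"spin": 0,"fingers": -1},{"x": 0,"y": 0,"z": -100,"spin": 0,"fingers": -1}]'

```text
clock: 16.45
eef_pos: [0.6553, -0.0726, 0.1413]
tool_rot: [0.655, 0.756, -0.0, -0.0]
ft_force: [0.6, -0.6, 0.1]
grip_width: 0.0852
grasp_force: 0.0
```

```bash
python3 - <<'E'
from h import *
go(.437,-.171,.12,0)
E
```

```text
t 16.4 tcp [ 0.6553 -0.0726  0.1413] shift [ -66.4 -230.    21.3] spin 8.2 j [-0.11  0.61  0.33  1.29 -0.    1.32]
```

jog_arm --motion '[{"x": -14,"y": -50,"z": 0,"spin": 2,"fingers": -1},{"x": -28,"y": -100,"z": 0,"spin": 4,"fingers": -1},{"x": -43,"y": -150,"z": 0,"spin": 6,"fingers": -1},{"x": -58,"y": -200,"z": 0,"spin": 8,"fingers": -1},{"x": -66,"y": -230,"z": 0,"spin": 8,"fingers": -1},{"x": -66,"y": -230,"z": 21,"spin": 8,"fingers": -1},{"x": -66,"y": -230,"z": 21,"spin": 8,"fingers": -1}]'

```text
clock: 17.32
eef_pos: [0.4358, -0.1704, 0.1186]
tool_rot: [0.706, 0.708, -0.0, -0.001]
ft_force: [0.0, -0.8, -0.4]
grip_width: 0.0855
grasp_force: 0.0
```

```bash
python3 - <<'E'
from h import *
go(.437,-.171,.028,0)
c=camera('scene');a=c['pixels'][100:250,180:380,::-1]
cv2.imwrite('pics/s5.png',cv2.resize(a,(800,600),interpolation=cv2.INTER_CUBIC))
E
```

```text
t 17.3 tcp [ 0.4358 -0.1704  0.1186] shift [-0.7  1.3 90.6] spin 0.1 j [-0.37  0.26 -0.27  1.04  0.    1.2 ]
```

View pics/s5.png

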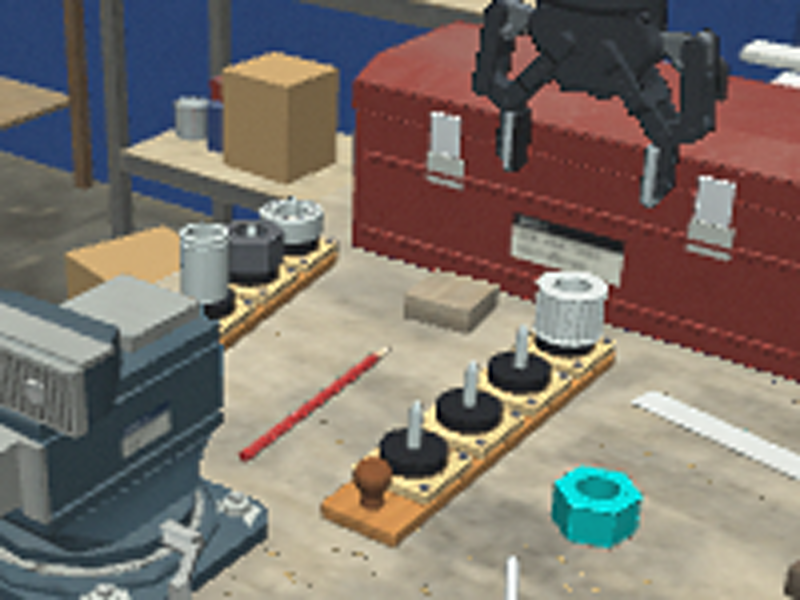

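The sleeve is seated at (205,265). Only the pulley at (570,310) is left on the old rack, so I'll grip that.

jog_arm --motion '[{"x": -1,"y": 1,"z": 35,"spin": 0,"fingers": -1},{"x": -1,"y": 1,"z": 70,"spin": 0,"fingers": -1},{"x": -1,"y": 1,"z": 90,"spin": 0,"fingers": -1},{"x": -1,"y": 1,"z": 90,"spin": 0,"fingers": 1},{"x": -1,"y": 1,"z": 90,"spin": 0,"fingers": 1},{"x": -1,"y": 1,"z": 90,"spin": 0,"fingers": 1},{"x": -1,"y": 1,"z": 90,"spin": 0,"fingers": 1},{"x": -1,"y": 1,"z": 90,"spin": 0,"fingers": 1}]'

```text
clock: 18.38
eef_pos: [0.4389, -0.1719, 0.0312]
tool_rot: [0.706, 0.708, 0.0, 0.001]
ft_force: [-2.9, 0.4, 6.3]
grip_width: 0.0416
grasp_force: 62.5
```

jog_arm --motion '[{"x": 0,"y": 0,"z": -30,"spin": 0,"fingers": 1},{"x": 0,"y": 0,"z": -80,"spin": 0,"fingers": 1},{"x": 0,"y": 0,"z": -120,"spin": 0,"fingers": 1},{"x": 0,"y": 0,"z": -120,"spin": 0,"fingers": 1}]'

```text
clock: 18.88
eef_pos: [0.4412, -0.1727, 0.1538]
tool_rot: [0.706, 0.708, 0.002, 0.005]
ft_force: [0.8, -0.4, -1.9]
grip_width: 0.0413
grasp_force: 63.2
```

```bash
python3 - <<'E'
from h import *
go(.6454,-.0132,.13,.14); print(readout.get_obs()['ft_force'])
E
```

```text
t 18.9 tcp [ 0.4412 -0.1727  0.1538] shift [159.  204.4  25.1] spin -7.9 j [-0.37  0.23 -0.22  1.11  0.    1.19]
[ 0.76754261 -0.44893369 -1.93189516]
```

jog_arm --motion '[{"x": 32,"y": 42,"z": 0,"spin": -2,"fingers": 1},{"x": 65,"y": 84,"z": 0,"spin": -4,"fingers": 1},{"x": 98,"y": 126,"z": 0,"spin": -6,"fingers": 1},{"x": 130,"y": 168,"z": 0,"spin": -8,"fingers": 1},{"x": 155,"y": 200,"z": 0,"spin": -8,"fingers": 1},{"x": 159,"y": 208,"z": 20,"spin": -8,"fingers": 1},{"x": 159,"y": 208,"z": 20,"spin": -8,"fingers": 1},{"x": 159,"y": 208,"z": 20,"spin": -8,"fingers": 1}]'

```text
clock: 19.88
eef_pos: [0.6441, -0.0129, 0.1284]
tool_rot: [0.655, 0.755, -0.001, -0.001]
ft_force: [0.2, 0.0, -2.1]
grip_width: 0.0412
grasp_force: 63.4
```

```bash
python3 - <<'E'
from h import *
go(.6454,-.0132,.039,.14)
a=camera('scene')['pixels'][80:230,150:350,::-1]; b=camera('top')['pixels'][80:230,230:350,::-1]
cv2.imwrite('pics/s6.png',np.hstack([cv2.resize(a,(460,345),interpolation=2),cv2.resize(b,(276,345),interpolation=2)]))
E
```

```text
t 19.9 tcp [ 0.6441 -0.0129  0.1284] shift [-0.5  1.5 89.4] spin 0.1 j [-0.02  0.58  0.26  1.24 -0.    1.41]
```

View pics/s6.png

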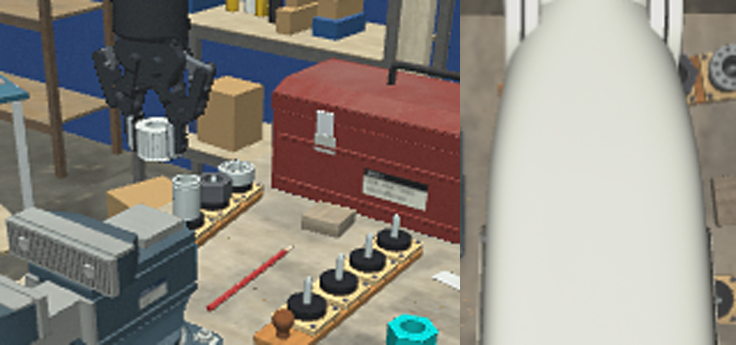

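The pulley is held above place 1 at (155,140), roughly level, so I'll lower it.

jog_arm --motion '[{"x": 0,"y": 1,"z": 25,"spin": 0,"fingers": 1},{"x": 0,"y": 1,"z": 50,"spin": 0,"fingers": 1},{"x": 0,"y": 1,"z": 72,"spin": 0,"fingers": 1},{"x": 0,"y": 1,"z": 88,"spin": 0,"fingers": 1},{"x": 0,"y": 1,"z": 88,"spin": 0,"fingers": 1}]'

```text
clock: 20.6
eef_pos: [0.6455, -0.0123, 0.0403]
tool_rot: [0.655, 0.755, -0.001, -0.001]
ft_force: [0.0, 0.7, -1.7]
grip_width: 0.0411
grasp_force: 63.4
```

jog_arm --motion '[{"x": 0,"y": 0,"z": 8,"spin": 0,"fingers": 1},{"x": 0,"y": 0,"z": 8,"spin": 0,"fingers": 1},{"x": 0,"y": 0,"z": 8,"spin": 0,"fingers": -1},{"x": 0,"y": 0,"z": 8,"spin": 0,"fingers": -1},{"x": 0,"y": 0,"z": 8,"spin": 0,"fingers": -1},{"x": 0,"y": 0,"z": -20,"spin": 0,"fingers": -1},{"x": 0,"y": 0,"z": -60,"spin": 0,"fingers": -1},{"x": 0,"y": 0,"z": -100,"spin": 0,"fingers": -1}]'

```text
clock: 21.6
eef_pos: [0.6465, -0.0118, 0.1423]
tool_rot: [0.655, 0.756, -0.0, -0.0]
ft_force: [0.3, 0.5, 0.6]
grip_width: 0.0854
grasp_force: 0.0
```

jog_arm --motion '[{"x": 0,"y": -50,"z": -40,"spin": 0,"fingers": -1},{"x": 0,"y": -100,"z": -80,"spin": 0,"fingers": -1},{"x": 0,"y": -150,"z": -100,"spin": 0,"fingers": -1},{"x": 0,"y": -200,"z": -120,"spin": 0,"fingers": -1},{"x": 0,"y": -250,"z": -120,"spin": 0,"fingers": -1},{"x": 0,"y": -250,"z": -120,"spin": 0,"fingers": -1},{"x": 0,"y": -250,"z": -120,"spin": 0,"fingers": -1}]'

```text
clock: 22.48
eef_pos: [0.3999, -0.0474, 0.2618]
tool_rot: [0.655, 0.756, 0.001, 0.001]
ft_force: [0.7, -0.1, 0.1]
grip_width: 0.0853
grasp_force: 0.0
```

```bash
python3 - <<'E'
from h import *
a=camera('scene')['pixels'][100:220,150:310,::-1]; b=camera('top')['pixels'][85:145,235:365,::-1]
cv2.imwrite('pics/s7.png',np.vstack([cv2.resize(a,(460,345),interpolation=2),cv2.resize(b,(460,212),interpolation=2)]))
E
```

```text
(no output)
```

View pics/s7.png

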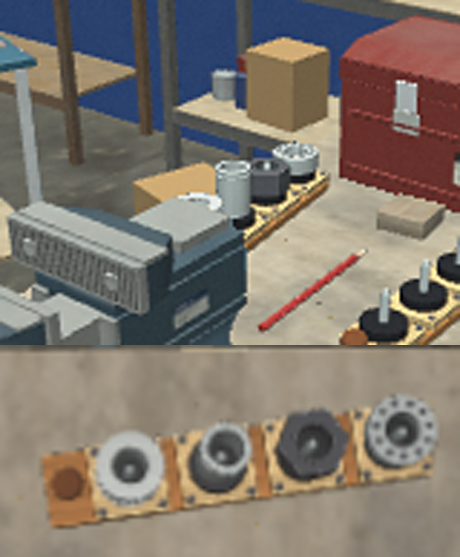

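All four parts stand level on the new rack with the pegs showing in their bores: pulley (128,467), sleeve (220,455), nut (313,443) and bearing (401,430). I'm handing in.

```bash
python3 -c "
from workcell import bot
print(bot.job_done())"
```

```text
the job is handed in; nothing more can be done
None
```

I moved all four parts to the new rack in reverse order (from the knob: pulley, sleeve, hex nut, bearing), saw them seated on their pegs in the last pictures, and handed the job in at about 22.6 s of the 104 s limit; no verdict came back.

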